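# Stow and lock the camper's spice racks for the road

### The arm

A 6-joint arm with a two-finger parallel gripper is mounted at the origin on the work surface. World frame = base frame: x ahead of the robot, y to its left, z up, the work surface at z = 0. Lengths are in m, angles in rad, forces in N, time in s.
With the tool pointing down it reaches from about 0.35 to 0.975 m from the base axis. Payload 4.9 kg.
Tool frame: the origin (TCP) lies at the very end of the fingers, on their centre line; the grasp point (between the pads) lies 19 mm behind it; z points along the fingers, y is the line along which they close (so a half turn about z gives the same grasp; the last joint's range is limited). The gripper opens to 85 mm and grips with 20 to 120 N. Pads are 22 mm wide; open, the fingers measure 114 mm over their backs; the gripper's body (76 mm by 85 mm) begins 54 mm behind the grasp point. The pads swing forward as they close: fully open they stand 13 mm farther back than shut.
Start: joints at [1.035, 0.053, 1.613, -0, 1.476, -0.119], TCP at [0.253, 0.571, 0.231] pointing down, gripper open.
Joint ranges: [-3.01, 3.01], [-1.01, 2.22], [0.06, 2.58], [-1.02, 4.17], [0.09, 2.62], [-3.14, 3.14]. Speed limits (rad/s): [2.57, 2.57, 3.14, 3.14, 3.14, 3.14].

### API

Orientations are given as a unit quaternion [w, x, y, z].
In Python, from plant import monitor, vision, manip gives the robot as it stands. The module is installed in compiled form; this text tells all that it offers.
- The arm moves only by the tool arm_command, never from a script. Its argument "rows" is a list of rows, each a list of 3 entries, a list of its own where there are three numbers: the finger opening in mm, from 0 to 85.4, then the shift along the world's x, y, z in units of 30 cm (1.0 is 30 cm), then the turn, a rotation vector about the world's x, y, z in units of pi/2 rad (1.0 is pi/2 rad). In form: [[claw, [x, y, z], [wx, wy, wz]], ...]. A call has 1 to 12 rows; each row is the pose to reach, as a shift and turn from the pose commanded when the call began; what a row does not reach only later rows make up. A row lasts 1/12 s, in which the tool goes at most 41.7 mm and 7.16 degrees, less where a joint would pass 70% of its speed; a pose out of reach is approached as far as the arm can. A call with a number of a shift or a turn outside -1 to 1 is refused whole. A call with a gripper value outside its range is refused whole. The fingers move at their own pace and stop on an object; the grip force is fixed at half the most. Time passes only in rows, so rows that repeat a pose let the fingers close. It gives the time, the measured TCP pose, the force, the opening and the grip force at its end, in the units of the state.
- monitor.state(): the state, without advancing time (a new reading comes with each control period).
- vision.grab_frame(name): name is "scene" or "top"; returns a dict with "color" (420x560x3 uint8, red, green, blue), "z_map" (420x560 float32, m along the optical axis (not along the pixel's ray), 0 where there is no reading), "mtx" (3x3 intrinsics, pixels), "R" (3x3) and "t" (3): a world point X has camera coordinates R X + t. Camera axes: x right, y down, z forward; pixel columns grow to the right and rows downward; lengths in m; the calibration is good to about 2 mm. A picture is of the moment at which its call begins.
- manip.job_done(): hands the job in; it is judged then, once.
The state is a dict: "time": time; "joint_pos": joint angles; "joint_vel": joint speeds; "joint_efforts": joint torques, N m; "tool_pos": TCP position; "tool_rot": TCP orientation; "contact_force": force on the tool from outside, world axes, zero at the start; "ft_torque": the same for the moment, N m; "gripper_width": opening from 0.0 (shut) to 1.0 (fully open); "grasp_force": force on a finger pad.
Only numpy, scipy, OpenCV 4.12 (cv2) and the standard library are available. Lean on these libraries where they do the work, as an engineer would, in place of code of your own. Each camera call takes 0.05 s, during which the arm holds its last target. There are 200 camera calls.

### The job

Get the camper's spices ready for the road: slide every loose spice jar fully home into a free well of the rack of its own cap colour (yellow caps in the yellow rack, blue caps in the blue rack). Once all the jars are in, turn the lock knob of both racks, even of an empty one, clockwise past its click to the end stop; leave the bowl, mess tin and strainer where they are.

Things in the scene. Friction and masses are not known exactly. Their poses are not given: they have to be found in the camera images.
- yellow_rack: Fixed yellow plastic spice rack, a block 80 (x) x 300 (y) x 50 high (z) mm screwed to the counter. Origin: centre of its underside. Three round wells in a row along its y at y = -115, -45, +25 mm (x = 0), each 57 mm across and 40 mm deep with a flat floor, chamfered mouth; lock knob on top at y = +113 mm.
- yellow_rack_hole0 (a point): Centre of the mouth of well 0 of the yellow rack, at the rack's top face (50 mm above the counter).
- yellow_rack_hole1 (a point): Centre of the mouth of well 1 of the yellow rack, at the rack's top face (50 mm above the counter).
- yellow_rack_hole2 (a point): Centre of the mouth of well 2 of the yellow rack, at the rack's top face (50 mm above the counter).
- yellow_lock_grip (a point): Grip point of the yellow rack's lock knob, on its upright turning axis, 75 mm above the counter. The knob is a grey disc 52 mm across with a black grip bar on top, 46 long x 14 wide x 30 high mm (the bar spans 57 to 87 mm above the counter), white pointer at one end. This point's frame turns with the knob: the bar lies along its x axis.
- yellow_lock (a joint): Angle of the yellow lock knob: 0 = open (bar square across the rack, along the rack's x), grows clockwise seen from above, end stop at 1.2 rad = locked. A sprung detent resists with about 0.12 N m up to 0.6 rad, then clicks over and pulls it towards 1.2.
- blue_rack: Fixed blue plastic spice rack, a block 80 (x) x 300 (y) x 50 high (z) mm screwed to the counter. Origin: centre of its underside. Three round wells in a row along its y at y = -115, -45, +25 mm (x = 0), each 57 mm across and 40 mm deep with a flat floor, chamfered mouth; lock knob on top at y = +113 mm.
- blue_rack_hole0 (a point): Centre of the mouth of well 0 of the blue rack, at the rack's top face (50 mm above the counter).
- blue_rack_hole1 (a point): Centre of the mouth of well 1 of the blue rack, at the rack's top face (50 mm above the counter).
- blue_rack_hole2 (a point): Centre of the mouth of well 2 of the blue rack, at the rack's top face (50 mm above the counter).
- blue_lock_grip (a point): Grip point of the blue rack's lock knob, on its upright turning axis, 75 mm above the counter. The knob is a grey disc 52 mm across with a black grip bar on top, 46 long x 14 wide x 30 high mm (the bar spans 57 to 87 mm above the counter), white pointer at one end. This point's frame turns with the knob: the bar lies along its x axis.
- blue_lock (a joint): Angle of the blue lock knob: 0 = open (bar square across the rack, along the rack's x), grows clockwise seen from above, end stop at 1.2 rad = locked. A sprung detent resists with about 0.12 N m up to 0.6 rad, then clicks over and pulls it towards 1.2.
- yellow_jar0: Loose round spice jar with a yellow twist cap (top 26 mm), 54 mm across, 80 mm tall, clear glass with a heavy steel foot (low centre of mass), about 200 g. Origin: centre of its underside, z up along its axis. Stands upright on the counter; may be absent (None from the start). Fully home in a well its top stands 40 mm above the rack's top face.
- yellow_jar1: Loose round spice jar with a yellow twist cap (top 26 mm), 54 mm across, 80 mm tall, clear glass with a heavy steel foot (low centre of mass), about 200 g. Origin: centre of its underside, z up along its axis. Stands upright on the counter; may be absent (None from the start). Fully home in a well its top stands 40 mm above the rack's top face.
- yellow_jar2: Loose round spice jar with a yellow twist cap (top 26 mm), 54 mm across, 80 mm tall, clear glass with a heavy steel foot (low centre of mass), about 200 g. Origin: centre of its underside, z up along its axis. Stands upright on the counter; may be absent (None from the start). Fully home in a well its top stands 40 mm above the rack's top face.
- blue_jar0: Loose round spice jar with a blue twist cap (top 26 mm), 54 mm across, 80 mm tall, clear glass with a heavy steel foot (low centre of mass), about 200 g. Origin: centre of its underside, z up along its axis. Stands upright on the counter; may be absent (None from the start). Fully home in a well its top stands 40 mm above the rack's top face.
- blue_jar1: Loose round spice jar with a blue twist cap (top 26 mm), 54 mm across, 80 mm tall, clear glass with a heavy steel foot (low centre of mass), about 200 g. Origin: centre of its underside, z up along its axis. Stands upright on the counter; may be absent (None from the start). Fully home in a well its top stands 40 mm above the rack's top face.
- blue_jar2: Loose round spice jar with a blue twist cap (top 26 mm), 54 mm across, 80 mm tall, clear glass with a heavy steel foot (low centre of mass), about 200 g. Origin: centre of its underside, z up along its axis. Stands upright on the counter; may be absent (None from the start). Fully home in a well its top stands 40 mm above the rack's top face.
- bowl: Bystander: green melamine bowl, 150 mm across, 60 mm high, at the left; origin centre of underside.
- mess_tin: Bystander: open aluminium mess tin, 130 x 180 x 65 mm high, at the right; origin centre of underside.
- strainer: Bystander: steel tea strainer, 72 mm cup 30 mm high with a handle reaching 120 mm along its own x, beyond the racks; origin centre of the cup's underside.
Mind the look-alikes: they are no part of the job. What is shaped like the yellow_jar1 but pink or red is not meant.

How it is judged:
On the way, in this order (a step that is already met when the one before it is completed fails the run):
1. every jar is home in a well of its own colour's rack, both lock knobs still open (((horizontal distance between yellow_jar0 and yellow_rack_hole0 below 0.005 m and z of yellow_jar0 in the frame of yellow_rack_hole0 below -0.036 m) or (horizontal distance between yellow_jar0 and yellow_rack_hole1 below 0.005 m and z of yellow_jar0 in the frame of yellow_rack_hole1 below -0.036 m) or (horizontal distance between yellow_jar0 and yellow_rack_hole2 below 0.005 m and z of yellow_jar0 in the frame of yellow_rack_hole2 below -0.036 m)) and ((horizontal distance between yellow_jar1 and yellow_rack_hole0 below 0.005 m and z of yellow_jar1 in the frame of yellow_rack_hole0 below -0.036 m) or (horizontal distance between yellow_jar1 and yellow_rack_hole1 below 0.005 m and z of yellow_jar1 in the frame of yellow_rack_hole1 below -0.036 m) or (horizontal distance between yellow_jar1 and yellow_rack_hole2 below 0.005 m and z of yellow_jar1 in the frame of yellow_rack_hole2 below -0.036 m)) and ((horizontal distance between yellow_jar2 and yellow_rack_hole0 below 0.005 m and z of yellow_jar2 in the frame of yellow_rack_hole0 below -0.036 m) or (horizontal distance between yellow_jar2 and yellow_rack_hole1 below 0.005 m and z of yellow_jar2 in the frame of yellow_rack_hole1 below -0.036 m) or (horizontal distance between yellow_jar2 and yellow_rack_hole2 below 0.005 m and z of yellow_jar2 in the frame of yellow_rack_hole2 below -0.036 m)) and ((horizontal distance between blue_jar0 and blue_rack_hole0 below 0.005 m and z of blue_jar0 in the frame of blue_rack_hole0 below -0.036 m) or (horizontal distance between blue_jar0 and blue_rack_hole1 below 0.005 m and z of blue_jar0 in the frame of blue_rack_hole1 below -0.036 m) or (horizontal distance between blue_jar0 and blue_rack_hole2 below 0.005 m and z of blue_jar0 in the frame of blue_rack_hole2 below -0.036 m)) and ((horizontal distance between blue_jar1 and blue_rack_hole0 below 0.005 m and z of blue_jar1 in the frame of blue_rack_hole0 below -0.036 m) or (horizontal distance between blue_jar1 and blue_rack_hole1 below 0.005 m and z of blue_jar1 in the frame of blue_rack_hole1 below -0.036 m) or (horizontal distance between blue_jar1 and blue_rack_hole2 below 0.005 m and z of blue_jar1 in the frame of blue_rack_hole2 below -0.036 m)) and ((horizontal distance between blue_jar2 and blue_rack_hole0 below 0.005 m and z of blue_jar2 in the frame of blue_rack_hole0 below -0.036 m) or (horizontal distance between blue_jar2 and blue_rack_hole1 below 0.005 m and z of blue_jar2 in the frame of blue_rack_hole1 below -0.036 m) or (horizontal distance between blue_jar2 and blue_rack_hole2 below 0.005 m and z of blue_jar2 in the frame of blue_rack_hole2 below -0.036 m)) and value of joint each of yellow_lock, blue_lock below 0.5 rad), for 0.2 s.
2. both lock knobs are turned past their click (value of joint each of yellow_lock, blue_lock above 0.95 rad), for 0.2 s.
At the end, for the whole second after the job is handed in: Every jar present stands in a well of the rack of its cap colour (within 5 mm of the well's axis, underside at least 36 mm below the mouth), and both lock knobs read over 0.95 rad (all of step 2 and ((horizontal distance between yellow_jar0 and yellow_rack_hole0 below 0.005 m and z of yellow_jar0 in the frame of yellow_rack_hole0 below -0.036 m) or (horizontal distance between yellow_jar0 and yellow_rack_hole1 below 0.005 m and z of yellow_jar0 in the frame of yellow_rack_hole1 below -0.036 m) or (horizontal distance between yellow_jar0 and yellow_rack_hole2 below 0.005 m and z of yellow_jar0 in the frame of yellow_rack_hole2 below -0.036 m)) and ((horizontal distance between yellow_jar1 and yellow_rack_hole0 below 0.005 m and z of yellow_jar1 in the frame of yellow_rack_hole0 below -0.036 m) or (horizontal distance between yellow_jar1 and yellow_rack_hole1 below 0.005 m and z of yellow_jar1 in the frame of yellow_rack_hole1 below -0.036 m) or (horizontal distance between yellow_jar1 and yellow_rack_hole2 below 0.005 m and z of yellow_jar1 in the frame of yellow_rack_hole2 below -0.036 m)) and ((horizontal distance between yellow_jar2 and yellow_rack_hole0 below 0.005 m and z of yellow_jar2 in the frame of yellow_rack_hole0 below -0.036 m) or (horizontal distance between yellow_jar2 and yellow_rack_hole1 below 0.005 m and z of yellow_jar2 in the frame of yellow_rack_hole1 below -0.036 m) or (horizontal distance between yellow_jar2 and yellow_rack_hole2 below 0.005 m and z of yellow_jar2 in the frame of yellow_rack_hole2 below -0.036 m)) and ((horizontal distance between blue_jar0 and blue_rack_hole0 below 0.005 m and z of blue_jar0 in the frame of blue_rack_hole0 below -0.036 m) or (horizontal distance between blue_jar0 and blue_rack_hole1 below 0.005 m and z of blue_jar0 in the frame of blue_rack_hole1 below -0.036 m) or (horizontal distance between blue_jar0 and blue_rack_hole2 below 0.005 m and z of blue_jar0 in the frame of blue_rack_hole2 below -0.036 m)) and ((horizontal distance between blue_jar1 and blue_rack_hole0 below 0.005 m and z of blue_jar1 in the frame of blue_rack_hole0 below -0.036 m) or (horizontal distance between blue_jar1 and blue_rack_hole1 below 0.005 m and z of blue_jar1 in the frame of blue_rack_hole1 below -0.036 m) or (horizontal distance between blue_jar1 and blue_rack_hole2 below 0.005 m and z of blue_jar1 in the frame of blue_rack_hole2 below -0.036 m)) and ((horizontal distance between blue_jar2 and blue_rack_hole0 below 0.005 m and z of blue_jar2 in the frame of blue_rack_hole0 below -0.036 m) or (horizontal distance between blue_jar2 and blue_rack_hole1 below 0.005 m and z of blue_jar2 in the frame of blue_rack_hole1 below -0.036 m) or (horizontal distance between blue_jar2 and blue_rack_hole2 below 0.005 m and z of blue_jar2 in the frame of blue_rack_hole2 below -0.036 m))); the robot touches nothing.
It fails at once if the bowl is shifted more than 30 mm (distance of bowl from where it was at the start of the episode above 0.03 m).
It fails at once if the mess tin is shifted more than 30 mm (distance of mess_tin from where it was at the start of the episode above 0.03 m).
It fails at once if the strainer is shifted more than 30 mm (distance of strainer from where it was at the start of the episode above 0.03 m).
Of yellow_jar0, yellow_jar1, yellow_jar2, blue_jar0, blue_jar1, blue_jar2 only 4 to 6 are there at a start; the rules pass over those that are not, and their reading is None.
At some moment in a run one of yellow_jar0, yellow_jar1, yellow_jar2, blue_jar0, blue_jar1, blue_jar2 may be knocked a few centimetres aside while the robot is not near it.
It also fails if it takes over 210 s, if anything falls off the work surface, if the arm or the gripper's body presses on something with over 40 N, if the wrist force passes 120 N, or if a joint passes its speed limit or range.

## Working session

There is one attempt and no reset: what is moved stays moved. The work goes in short steps, Python scripts to look and compute and a tool call to move; the robot and the scene stay as the last step left them, time stands still between calls to the robot, and variables do not carry over. Pictures are saved under pics/ and viewed, at most 14 in all, crops included, and the job is handed in when it is done.

Besides the shell and the picture viewer there is one more tool, called by a JSON object that holds its "name" and its "arguments", one argument or row to a line. arm_command: Moves the arm, as the interface text tells. Shifts and turns lie within -1 to 1; 1 stands for 30 cm of shift or pi/2 rad of turn. Its arguments: {"type":"object","properties":{"rows":{"type":"array"}},"required":["rows"]}

```bash
mkdir -p pics
cat > h.py <<'E'
import numpy as np, cv2
from plant import monitor, vision, manip
def grab(n):
    f=vision.grab_frame(n); return f
def save(f,p,s=1.0,roi=None):
    im=f["color"][:,:,::-1]
    if roi: im=im[roi[1]:roi[3],roi[0]:roi[2]]
    cv2.imwrite(p,cv2.resize(im,None,fx=s,fy=s,interpolation=cv2.INTER_CUBIC))
def pts(f):
    "world xyz per pixel from depth"
    z=f["z_map"]; h,w=z.shape; u,v=np.meshgrid(np.arange(w),np.arange(h))
    K=f["mtx"]; c=np.stack([(u-K[0,2])/K[0,0]*z,(v-K[1,2])/K[1,1]*z,z],-1)
    return (c-f["t"])@f["R"]
def ray(f,u,v,h):
    "pixel onto plane z=h"
    K=f["mtx"];d=f["R"].T@np.array([(u-K[0,2])/K[0,0],(v-K[1,2])/K[1,1],1]);o=-f["R"].T@f["t"]
    return o+d*(h-o[2])/d[2]
E
python3 - <<'E'
from h import *
for n in("scene","top"):
    f=grab(n);save(f,f"pics/{n}0.png",1.4);np.savez(f"{n}0.npz",**f);print(n,-f["R"].T@f["t"],f["R"][2],f["mtx"][0,0])
s=monitor.state();print(s["time"],s["tool_pos"],s["tool_rot"],s["gripper_width"])
E
```

```text
scene [1.2050575  1.04745028 1.15909467] [-0.4035368  -0.63134761 -0.6622373 ] 540.1324726413293
top [ 0.41926411 -0.01552228  1.77336066] [ 0.06887208  0.01092158 -0.99756571] 497.3811954733673
0.1 [0.25274159 0.57098666 0.23017863] [-3.00228994e-04  2.06916825e-01  9.78358082e-01 -8.94538503e-04] 0.9976471450124151
```

View pics/scene0.png

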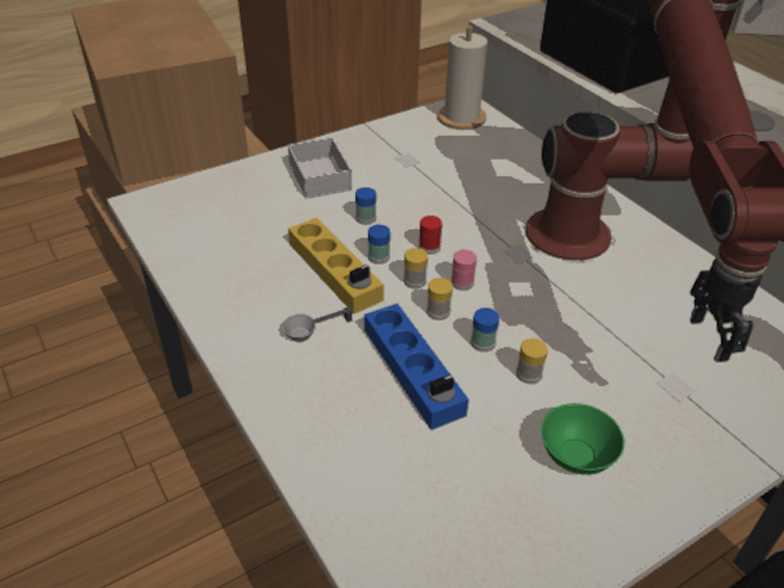

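View pics/top0.png

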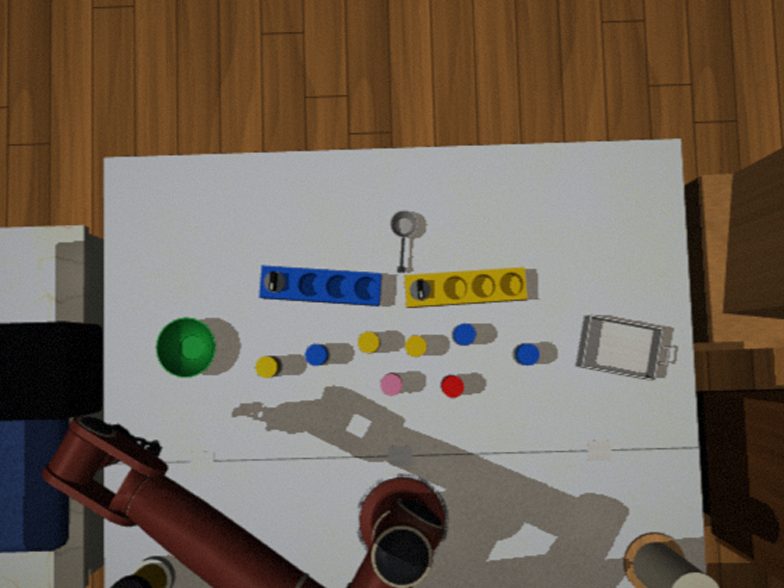

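```bash
cat > m.py <<'E'
from h import *
def tri(fs,ps):
    A=[];b=[]
    for f,p in zip(fs,ps):
        K=f["mtx"];d=f["R"].T@np.array([(p[0]-K[0,2])/K[0,0],(p[1]-K[1,2])/K[1,1],1]);d/=np.linalg.norm(d)
        o=-f["R"].T@f["t"];P=np.eye(3)-np.outer(d,d);A.append(P);b.append(P@o)
    X=np.linalg.lstsq(np.vstack(A),np.hstack(b),rcond=None)[0]
    return X
HUE={"yellow":(18,32),"blue":(100,122)}
def masks(f,col):
    hsv=cv2.cvtColor(f["color"],cv2.COLOR_RGB2HSV);lo,hi=HUE[col]
    return cv2.inRange(hsv,(lo,140,50),(hi,255,255))>0
def caps(f,col):
    P=pts(f);m=masks(f,col)&(P[...,2]>.07)&(P[...,2]<.15)&(P[...,0]>.3)&(P[...,0]<.95)&(abs(P[...,1])<.6)
    n,l,s,c=cv2.connectedComponentsWithStats(m.astype(np.uint8))
    return [(c[i],np.median(P[l==i],0),s[i,4]) for i in range(1,n) if s[i,4]>25]
def jars(ft,fs,col):
    out=[]
    S=caps(fs,col)
    for c,p,a in caps(ft,col):
        q=min(S,key=lambda q:np.hypot(*(q[1]-p)[:2])) if S else None
        r=ray(ft,*c,.08)
        t=tri([ft,fs],[c,q[0]]) if q is not None and np.hypot(*(q[1]-p)[:2])<.03 else np.zeros(3)
        out.append((r,t,p,c,a))
    return out
def rack(f,col,h=.05):
    P=pts(f);m=(masks(f,col)&(abs(P[...,2]-.05)<.008)&(P[...,0]>.5)).astype(np.uint8)
    n,l,s,c=cv2.connectedComponentsWithStats(m);i=1+np.argmax(s[1:,4]);m=(l==i).astype(np.uint8)
    cs,hi=cv2.findContours(m,cv2.RETR_CCOMP,cv2.CHAIN_APPROX_NONE)
    o=max(cs,key=cv2.contourArea)
    w=np.array([ray(f,*p[0],h)[:2] for p in o],np.float32)*1000
    r=cv2.minAreaRect(w)
    hs=[]
    for k,x in enumerate(cs):
        if hi[0][k][3]>=0 and cv2.contourArea(x)>40:
            hw=np.array([ray(f,*p[0],h)[:2] for p in x],np.float32)*1000
            e=cv2.fitEllipse(hw);hs.append((np.round(e[0],1),np.round(e[1],1)))
    return r,hs,np.median(P[m>0][:,2])
E
python3 - <<'E'
from m import *
np.set_printoptions(precision=4,suppress=True)
ft,fs=[dict(np.load(f"{n}0.npz")) for n in("top","scene")]
for c in HUE:
    for j in jars(ft,fs,c): print(c,"ray",j[0],"tri",j[1],"dep",j[2],"px",j[3],j[4])
    for f in(ft,fs): print(rack(f,c))
for u,v in((391,384),(453,386)): print(ray(ft,u/1.4,v/1.4,.08))
E
```

```text
yellow ray [0.4476 0.0677 0.08  ] tri [0.4471 0.0685 0.0727] dep [0.4478 0.0672 0.0806] px [262.7486 244.1341] 179
yellow ray [ 0.4344 -0.0464  0.08  ] tri [ 0.434  -0.0462  0.0728] dep [ 0.4345 -0.0457  0.0806] px [296.4148 246.983 ] 176
yellow ray [0.3952 0.3169 0.08  ] tri [0.3945 0.3189 0.0729] dep [0.3948 0.3164 0.0802] px [189.9444 261.8222] 180
(((577.6184692382812, -175.5831298828125), (80.0202407836914, 297.3686828613281), 1.9786268472671509), [(array([575.4, -62.2]), array([55.4, 57.2])), (array([ 577. , -148.6]), array([59.1, 60.1])), (array([ 579.8, -218.6]), array([58.8, 60. ])), (array([ 582.9, -287.8]), array([58.6, 64.6]))], np.float64(0.050087728769407744))
(((581.3726196289062, -166.2954559326172), (83.64295959472656, 308.45172119140625), 1.9729052782058716), [(array([ 578.8, -141.9]), array([54.3, 57. ])), (array([ 581.4, -212.2]), array([55.4, 59.1])), (array([ 583.3, -282.5]), array([56.8, 58.8]))], np.float64(0.04846849663320814))
blue ray [ 0.46   -0.1658  0.08  ] tri [ 0.4599 -0.1663  0.0727] dep [ 0.4605 -0.1655  0.0812] px [331.2849 238.3763] 186
blue ray [0
[... 170 characters left out ...]
 [ 0.406  -0.3168  0.0805] px [376.4205 252.8359] 195
(((593.4585571289062, 185.69955444335938), (297.0933532714844, 79.30786895751953), 84.37335205078125), [(array([583. ,  72.6]), array([59. , 61.1])), (array([589.6, 142.1]), array([58.4, 62.1])), (array([596.6, 211.8]), array([58.1, 60.5])), (array([606.6, 299.1]), array([56.5, 59.6]))], np.float64(0.05015986589253697))
(((596.7078857421875, 192.25045776367188), (306.11114501953125, 81.0361099243164), 84.59520721435547), [(array([597.4, 217. ]), array([54.5, 58.2])), (array([590.6, 147.1]), array([56.5, 57.5])), (array([584. ,  77.6]), array([56.4, 57.7]))], np.float64(0.04865951382082116))
[0.344  0.0145 0.08  ]
[ 0.3347 -0.135   0.08  ]
```

Both views show three yellow caps at top-view px (369,342), (415,346), (266,366) and three blue at (464,334), (316,355), (527,354). The pink (391,384) and red (453,386) ones are decoys. All six wells look empty and both bars lie across their racks. Cap tops come out near 0.08 m and rack tops near 0.050 m, which matches the text. I'll confirm with a crop while moving over the yellow jar at (0.395, 0.317).

Run:
```python
from h import *
save(dict(np.load("top0.npz")),"pics/crop1.png",2.8,(160,170,420,300))
```

```text
(no output)
```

View pics/crop1.png

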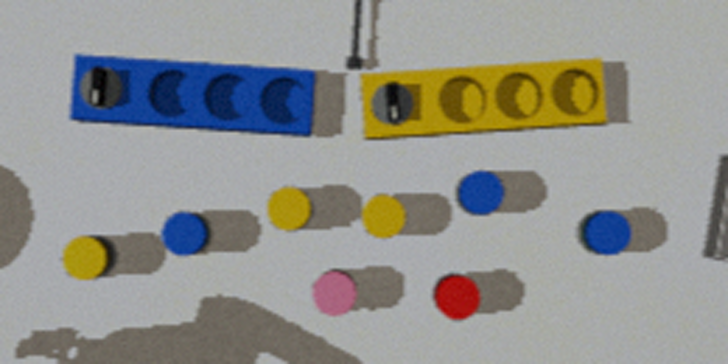

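{"name": "arm_command", "arguments": {
  "rows": [
    [85,[0.474,-0.847,-0.2],[0,0,-0.734]],
    [85,[0.474,-0.847,-0.2],[0,0,-0.734]],
    [85,[0.474,-0.847,-0.2],[0,0,-0.734]],
    [85,[0.474,-0.847,-0.2],[0,0,-0.734]],
    [85,[0.474,-0.847,-0.2],[0,0,-0.734]],
    [85,[0.474,-0.847,-0.2],[0,0,-0.734]],
    [85,[0.474,-0.847,-0.2],[0,0,-0.734]],
    [85,[0.474,-0.847,-0.2],[0,0,-0.734]],
    [85,[0.474,-0.847,-0.2],[0,0,-0.734]],
    [85,[0.474,-0.847,-0.2],[0,0,-0.734]],
    [85,[0.474,-0.847,-0.2],[0,0,-0.734]],
    [85,[0.474,-0.847,-0.2],[0,0,-0.734]]
  ]
}}

```text
time: 1.1
tool_pos: [0.395, 0.3172, 0.1709]
tool_rot: [-0.0, 0.706, 0.708, -0.0]
contact_force: [0.6, -0.7, 0.8]
gripper_width: 0.993
grasp_force: 0.0
```

The crop confirms it: three yellow and three blue caps, with pink (crop 334,292) and red (457,296) not part of the job. All the wells are free.

{"name": "arm_command", "arguments": {
  "rows": [
    [85,[0,0,-0.13],[0,0,0]],
    [85,[0,0,-0.26],[0,0,0]],
    [85,[0,0,-0.38],[0,0,0]],
    [85,[0,0,-0.41],[0,0,0]],
    [85,[0,0,-0.41],[0,0,0]],
    [85,[0,0,-0.41],[0,0,0]],
    [45,[0,0,-0.41],[0,0,0]],
    [45,[0,0,-0.41],[0,0,0]],
    [45,[0,0,-0.41],[0,0,0]],
    [45,[0,0,-0.41],[0,0,0]],
    [45,[0,0,-0.41],[0,0,0]],
    [45,[0,0,-0.41],[0,0,0]]
  ]
}}

```text
time: 2.1
tool_pos: [0.3965, 0.3185, 0.0513]
tool_rot: [0.0, 0.707, 0.708, 0.002]
contact_force: [-2.8, -0.4, 7.2]
gripper_width: 0.615
grasp_force: 61.4
```

Run:
```python
from h import *
s=monitor.state();print(s["tool_pos"],s["gripper_width"]*85.4,s["grasp_force"],s["contact_force"],s["ft_torque"])
```

```text
[0.39649028 0.31854045 0.05133095] 52.51448543833096 61.360098123550415 [-2.7627574  -0.43111779  7.20526213] [-0.05817927  0.48742962 -0.00151448]
```

{"name": "arm_command", "arguments": {
  "rows": [
    [45,[0,0,0.13],[0,0,0]],
    [45,[0,0,0.26],[0,0,0]],
    [45,[0,0,0.4],[0,0,0]],
    [45,[0.07,-0.12,0.4],[0,0,0]],
    [45,[0.14,-0.24,0.4],[0,0,0]],
    [45,[0.21,-0.36,0.4],[0,0,0]],
    [45,[0.28,-0.48,0.4],[0,0,0]],
    [45,[0.35,-0.6,0.4],[0,0,0]],
    [45,[0.42,-0.7,0.4],[0,0,0]],
    [45,[0.49,-0.8,0.4],[0,0,0]],
    [45,[0.55,-0.9,0.4],[0,0,0]],
    [45,[0.606,-1.0,0.4],[0,0,0]]
  ]
}}

```text
time: 3.1
tool_pos: [0.578, 0.0155, 0.1691]
tool_rot: [0.001, 0.707, 0.707, 0.0]
contact_force: [0.3, 1.0, -2.7]
gripper_width: 0.615
grasp_force: 64.4
```

{"name": "arm_command", "arguments": {
  "rows": [
    [45,[0,-0.12,0],[0,0,0]],
    [45,[0,-0.24,0],[0,0,0]],
    [45,[0,-0.36,0],[0,0,0]],
    [45,[0,-0.46,0],[0,0,0]],
    [45,[0,-0.53,0],[0,0,0]],
    [45,[0,-0.551,0],[0,0,0]],
    [45,[0,-0.551,-0.05],[0,0,0]],
    [45,[0,-0.551,-0.1],[0,0,0]],
    [45,[0,-0.551,-0.1],[0,0,0]],
    [45,[0,-0.551,-0.1],[0,0,0]]
  ]
}}

```text
time: 3.93
tool_pos: [0.5762, -0.1471, 0.1375]
tool_rot: [-0.001, 0.707, 0.708, -0.0]
contact_force: [0.1, -0.2, -2.8]
gripper_width: 0.615
grasp_force: 64.5
```

Run:
```python
from m import *
s=monitor.state();print(s["tool_pos"],s["tool_rot"],s["gripper_width"]*85.4,s["grasp_force"],s["contact_force"])
for n in("scene","top"):
    f=grab(n);np.savez(f"{n}1.npz",**f)
    if n=="scene": save(f,"pics/scene1.png",3.2,(180,90,400,270))
    else: print([ (np.round(j[0]*1000,1),j[2]) for c in HUE for j in caps(f,c)])
```

```text
[ 0.57621394 -0.14711828  0.13748238] [-1.14846965e-03  7.06553792e-01  7.07658285e-01 -4.15523343e-04] 52.52522083872126 64.48556184768677 [ 0.07415044 -0.15039235 -2.75934128]
[(array([262797.8, 244140.4]), np.int32(178)), (array([293289.5, 245684.2]), np.int32(76)), (array([225320. , 253074.3]), np.int32(175)), (array([376484.5, 252855.7]), np.int32(194))]
```

View pics/scene1.png

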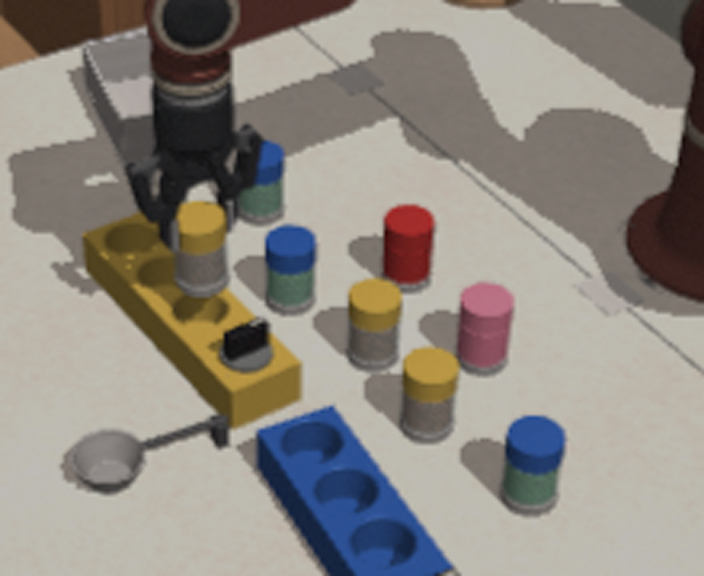

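The held yellow jar hangs upright between the fingers at crop px (201,250), over the yellow well 2 mouth at crop px (201,308). I'll compare the two in the scene camera alone, so calibration bias cancels.

```bash
cat >> m.py <<'E'
def captop(f,col,near,r=.04,zmin=.07,band=.005):
    "centre of the cap's top face from depth points (camera's own frame)"
    P=pts(f);m=masks(f,col)&(np.hypot(P[...,0]-near[0],P[...,1]-near[1])<r)&(P[...,2]>zmin)
    q=P[m];top=np.percentile(q[:,2],85)
    q=q[abs(q[:,2]-top)<band];e=cv2.minAreaRect((q[:,:2]*1000).astype(np.float32))
    return np.round(np.r_[q.mean(0)*1000,e[0],e[1]],1)
E
python3 - <<'E'
from m import *
np.set_printoptions(precision=1,suppress=True)
f0,f1,t0=[dict(np.load(n)) for n in("scene0.npz","scene1.npz","top0.npz")]
print("held scene",captop(f1,"yellow",(.577,-.147),.05,.12))
for f in(f0,t0):
  for c,n in(("yellow",(.395,.317)),("yellow",(.4476,.0677)),("blue",(.406,-.3168))): print(captop(f,c,n))
E
```

```text
held scene [ 575.2 -140.8  166.   574.3 -139.3   56.    43.1]
[396.7 322.3  80.  397.5 321.7  51.1  49.1]
[447.9  72.4  79.7 448.5  72.5  53.7  48.2]
[ 410.1 -312.7   79.9  409.8 -313.9   53.3   49.9]
[394.8 317.1  82.6 394.7 316.8  48.1  47.4]
[449.   68.   82.7 448.1  66.8  47.8  47.6]
[ 407.  -316.6   83.2  407.5 -316.5   51.4   43.9]
```

{"name": "arm_command", "arguments": {
  "rows": [
    [45,[0.0067,-0.005,-0.05],[0,0,0]],
    [45,[0.0067,-0.005,-0.1],[0,0,0]],
    [45,[0.0067,-0.005,-0.11],[0,0,0]],
    [45,[0.0067,-0.005,-0.12],[0,0,0]],
    [45,[0.0067,-0.005,-0.13],[0,0,0]],
    [45,[0.0067,-0.005,-0.14],[0,0,0]],
    [45,[0.0067,-0.005,-0.14],[0,0,0]]
  ]
}}

```text
time: 4.62
tool_pos: [0.5792, -0.1494, 0.0966]
tool_rot: [0.0, 0.707, 0.708, 0.0]
contact_force: [0.0, -0.4, -3.1]
gripper_width: 0.615
grasp_force: 64.5
```

```bash
cat > s.py <<'E'
from h import *
s=monitor.state();r=lambda k,n=4:np.round(s[k],n)
print(r("time",2),r("tool_pos"),r("gripper_width"),r("grasp_force",1),r("contact_force",1),r("ft_torque",2))
E
python3 s.py
```

```text
4.62 [ 0.5792 -0.1494  0.0966] 0.6147 64.5 [ 0.  -0.4 -3.1] [ 0.   -0.03  0.  ]
```

{"name": "arm_command", "arguments": {
  "rows": [
    [45,[0,0,-0.02],[0,0,0]],
    [45,[0,0,-0.04],[0,0,0]],
    [45,[0,0,-0.06],[0,0,0]],
    [45,[0,0,-0.08],[0,0,0]],
    [45,[0,0,-0.1],[0,0,0]],
    [45,[0,0,-0.11],[0,0,0]],
    [45,[0,0,-0.115],[0,0,0]],
    [45,[0,0,-0.115],[0,0,0]]
  ]
}}

```text
time: 5.28
tool_pos: [0.5786, -0.1494, 0.0616]
tool_rot: [-0.001, 0.707, 0.708, -0.0]
contact_force: [-2.8, -0.0, -1.1]
gripper_width: 0.614
grasp_force: 64.6
```

```bash
python3 s.py
```

```text
5.28 [ 0.5786 -0.1494  0.0616] 0.6138 64.6 [-2.8 -0.  -1.1] [0.04 0.53 0.  ]
```

{"name": "arm_command", "arguments": {
  "rows": [
    [85,[0,0,0],[0,0,0]],
    [85,[0,0,0],[0,0,0]],
    [85,[0,0,0],[0,0,0]],
    [85,[0,0,0],[0,0,0]],
    [85,[0,0,0.1],[0,0,0]],
    [85,[0,0,0.22],[0,0,0]],
    [85,[0,0,0.35],[0,0,0]],
    [85,[0,0,0.35],[0,0,0]]
  ]
}}

```text
time: 5.95
tool_pos: [0.5841, -0.1513, 0.1773]
tool_rot: [0.008, 0.707, 0.708, 0.003]
contact_force: [1.1, -0.4, 2.3]
gripper_width: 0.996
grasp_force: 0.0
```

```bash
cat > look.py <<'E'
from m import *
np.set_printoptions(precision=1,suppress=True)
s=monitor.state();print(np.round(s["time"],2),s["tool_pos"]*1000,s["gripper_width"])
t,f=grab("top"),grab("scene");np.savez("t.npz",**t);np.savez("f.npz",**f)
for c in HUE:
    print(c,"top",[np.r_[ray(t,*j[0],.08)*1000,j[2]] for j in caps(t,c)])
    print(c,"scene",[np.r_[j[1]*1000,j[2]] for j in caps(f,c)])
E
python3 look.py
```

```text
5.95 [ 584.1 -151.3  177.3] 0.9961875607182241
yellow top [array([ 569.6, -134.4,   80. ,   62. ]), array([447.5,  67.3,  80. , 175. ]), array([438.9, -36.9,  80. ,  85. ])]
yellow scene [array([ 581.4, -140.7,   87.4,  205. ]), array([436.9, -40. ,  78.8, 165. ]), array([450.1,  74.5,  78.7, 185. ])]
blue top [array([421.4, 196. ,  80. , 174. ]), array([ 406.4, -316.2,   80. ,  193. ])]
blue scene [array([ 408.1, -306.1,   78. ,  102. ]), array([ 462.8, -161.3,   78.4,  141. ]), array([423.7, 203.3,  79.1, 199. ])]
```

{"name": "arm_command", "arguments": {
  "rows": [
    [85,[-0.062,0.104,0],[0,0,0]],
    [85,[-0.124,0.207,0],[0,0,0]],
    [85,[-0.186,0.311,0],[0,0,0]],
    [85,[-0.248,0.414,0],[0,0,0]],
    [85,[-0.31,0.518,0],[0,0,0]],
    [85,[-0.372,0.621,0],[0,0,0]],
    [85,[-0.434,0.725,0],[0,0,0]],
    [85,[-0.434,0.725,0],[0,0,0]],
    [85,[-0.434,0.725,0],[0,0,0]],
    [85,[-0.434,0.725,-0.12],[0,0,0]],
    [85,[-0.434,0.725,-0.24],[0,0,0]],
    [85,[-0.434,0.725,-0.3],[0,0,0]]
  ]
}}

```text
time: 7.05
tool_pos: [0.4465, 0.0672, 0.0722]
tool_rot: [-0.002, 0.707, 0.707, -0.002]
contact_force: [0.1, 0.3, -2.1]
gripper_width: 0.994
grasp_force: 0.0
```

{"name": "arm_command", "arguments": {
  "rows": [
    [85,[0,0,-0.06],[0,0,0]],
    [85,[0,0,-0.092],[0,0,0]],
    [85,[0,0,-0.092],[0,0,0]],
    [45,[0,0,-0.092],[0,0,0]],
    [45,[0,0,-0.092],[0,0,0]],
    [45,[0,0,-0.092],[0,0,0]],
    [45,[0,0,-0.092],[0,0,0]],
    [45,[0,0,-0.092],[0,0,0]],
    [45,[0,0,-0.092],[0,0,0]]
  ]
}}

```text
time: 7.8
tool_pos: [0.4499, 0.068, 0.0511]
tool_rot: [0.001, 0.707, 0.708, 0.001]
contact_force: [-3.2, -0.4, 5.9]
gripper_width: 0.619
grasp_force: 62.1
```

```bash
python3 s.py
```

```text
7.8 [0.4499 0.068  0.0511] 0.6195 62.1 [-3.2 -0.4  5.9] [-0.12  0.47 -0.02]
```

{"name": "arm_command", "arguments": {
  "rows": [
    [45,[0,0,0.13],[0,0,0]],
    [45,[0,0,0.26],[0,0,0]],
    [45,[0,0,0.4],[0,0,0]],
    [45,[0.056,-0.12,0.4],[0,0,0]],
    [45,[0.111,-0.24,0.4],[0,0,0]],
    [45,[0.167,-0.36,0.4],[0,0,0]],
    [45,[0.222,-0.48,0.4],[0,0,0]],
    [45,[0.278,-0.6,0.4],[0,0,0]],
    [45,[0.333,-0.72,0.4],[0,0,0]],
    [45,[0.388,-0.84,0.4],[0,0,0]],
    [45,[0.442,-0.957,0.4],[0,0,0]],
    [45,[0.442,-0.957,0.4],[0,0,0]]
  ]
}}

```text
time: 8.8
tool_pos: [0.5832, -0.2251, 0.1691]
tool_rot: [0.002, 0.708, 0.706, -0.001]
contact_force: [-0.1, 0.3, -2.0]
gripper_width: 0.613
grasp_force: 63.9
```

{"name": "arm_command", "arguments": {
  "rows": [
    [45,[0,0,0],[0,0,0]],
    [45,[0,0,-0.1],[0,0,0]],
    [45,[0,0,-0.18],[0,0,0]],
    [45,[0,0,-0.2],[0,0,0]],
    [45,[0,0,-0.21],[0,0,0]],
    [45,[0,0,-0.22],[0,0,0]],
    [45,[0,0,-0.23],[0,0,0]],
    [45,[0,0,-0.24],[0,0,0]],
    [45,[0,0,-0.245],[0,0,0]],
    [45,[0,0,-0.245],[0,0,0]]
  ]
}}

```text
time: 9.63
tool_pos: [0.5817, -0.2191, 0.0962]
tool_rot: [0.0, 0.707, 0.707, 0.0]
contact_force: [0.1, -0.9, -2.4]
gripper_width: 0.616
grasp_force: 64.0
```

```bash
python3 s.py
```

```text
9.63 [ 0.5817 -0.2191  0.0962] 0.6165 64.0 [ 0.1 -0.9 -2.4] [-0.03  0.02 -0.05]
```

{"name": "arm_command", "arguments": {
  "rows": [
    [45,[-0.002,0,-0.02],[0,0,0]],
    [45,[-0.002,0,-0.04],[0,0,0]],
    [45,[-0.002,0,-0.06],[0,0,0]],
    [45,[-0.002,0,-0.08],[0,0,0]],
    [45,[-0.002,0,-0.1],[0,0,0]],
    [45,[-0.002,0,-0.113],[0,0,0]],
    [45,[-0.002,0,-0.114],[0,0,0]]
  ]
}}

```text
time: 10.22
tool_pos: [0.5807, -0.2193, 0.0613]
tool_rot: [-0.0, 0.707, 0.707, -0.0]
contact_force: [-1.4, -1.4, 0.7]
gripper_width: 0.613
grasp_force: 63.9
```

{"name": "arm_command", "arguments": {
  "rows": [
    [85,[0,0,0],[0,0,0]],
    [85,[0,0,0],[0,0,0]],
    [85,[0,0,0],[0,0,0]],
    [85,[0,0,0],[0,0,0]],
    [85,[0,0,0.1],[0,0,0]],
    [85,[0,0,0.22],[0,0,0]],
    [85,[0,0,0.35],[0,0,0]],
    [85,[-0.1,0.05,0.35],[0,0,0]],
    [85,[-0.1,0.05,0.35],[0,0,0]],
    [85,[-0.1,0.05,0.35],[0,0,0]]
  ]
}}

```text
time: 11.05
tool_pos: [0.5503, -0.2036, 0.1672]
tool_rot: [0.001, 0.707, 0.708, 0.0]
contact_force: [0.0, -0.2, -0.0]
gripper_width: 0.994
grasp_force: 0.0
```

```bash
python3 look.py
```

```text
11.05 [ 550.3 -203.6  167.2] 0.9938330402256091
yellow top [array([ 578.2, -145.1,   80. ,  167. ]), array([434.5, -46.8,  80. , 173. ])]
yellow scene [array([ 581.3, -168.8,   87.5,  384. ]), array([438.1, -40. ,  78.7, 165. ])]
blue top [array([421. , 195.8,  80. , 175. ]), array([ 406.3, -316.5,   80. ,  195. ])]
blue scene [array([ 408.9, -308.6,   77.9,  116. ]), array([ 464.1, -159.5,   78.3,  143. ]), array([423.9, 201.9,  78.3, 206. ])]
```

{"name": "arm_command", "arguments": {
  "rows": [
    [85,[-0.077,0.105,0],[0,0,0]],
    [85,[-0.153,0.21,0],[0,0,0]],
    [85,[-0.23,0.316,0],[0,0,0]],
    [85,[-0.306,0.421,0],[0,0,0]],
    [85,[-0.383,0.526,0],[0,0,0]],
    [85,[-0.383,0.526,0],[0,0,0]],
    [85,[-0.383,0.526,0],[0,0,0]],
    [85,[-0.383,0.526,-0.12],[0,0,0]],
    [85,[-0.383,0.526,-0.24],[0,0,0]],
    [85,[-0.383,0.526,-0.34],[0,0,0]],
    [85,[-0.383,0.526,-0.391],[0,0,0]],
    [85,[-0.383,0.526,-0.391],[0,0,0]]
  ]
}}

```text
time: 12.15
tool_pos: [0.4334, -0.0463, 0.0447]
tool_rot: [-0.004, 0.707, 0.707, -0.002]
contact_force: [-0.5, -0.5, -0.7]
gripper_width: 0.997
grasp_force: 0.0
```

{"name": "arm_command", "arguments": {
  "rows": [
    [85,[0,0,0],[0,0,0]],
    [45,[0,0,0],[0,0,0]],
    [45,[0,0,0],[0,0,0]],
    [45,[0,0,0],[0,0,0]],
    [45,[0,0,0],[0,0,0]],
    [45,[0,0,0],[0,0,0]],
    [45,[0,0,0],[0,0,0]]
  ]
}}

```text
time: 12.73
tool_pos: [0.4373, -0.0468, 0.0515]
tool_rot: [0.001, 0.707, 0.708, 0.001]
contact_force: [-2.5, 0.6, 5.6]
gripper_width: 0.616
grasp_force: 61.4
```

{"name": "arm_command", "arguments": {
  "rows": [
    [45,[0,0,0.13],[0,0,0]],
    [45,[0,0,0.26],[0,0,0]],
    [45,[0,0,0.4],[0,0,0]],
    [45,[0.07,-0.115,0.4],[0,0,0]],
    [45,[0.14,-0.23,0.4],[0,0,0]],
    [45,[0.21,-0.345,0.4],[0,0,0]],
    [45,[0.28,-0.46,0.4],[0,0,0]],
    [45,[0.35,-0.575,0.4],[0,0,0]],
    [45,[0.42,-0.69,0.4],[0,0,0]],
    [45,[0.493,-0.809,0.4],[0,0,0]],
    [45,[0.493,-0.809,0.4],[0,0,0]],
    [45,[0.493,-0.809,0.4],[0,0,0]]
  ]
}}

```text
time: 13.73
tool_pos: [0.5843, -0.2907, 0.1687]
tool_rot: [-0.0, 0.707, 0.707, -0.0]
contact_force: [0.2, 0.8, -2.1]
gripper_width: 0.618
grasp_force: 63.5
```

{"name": "arm_command", "arguments": {
  "rows": [
    [45,[0,0,0],[0,0,0]],
    [45,[0,0,-0.1],[0,0,0]],
    [45,[0,0,-0.18],[0,0,0]],
    [45,[0,0,-0.2],[0,0,0]],
    [45,[0,0,-0.21],[0,0,0]],
    [45,[0,0,-0.22],[0,0,0]],
    [45,[0,0,-0.23],[0,0,0]],
    [45,[0,0,-0.24],[0,0,0]],
    [45,[0,0,-0.245],[0,0,0]],
    [45,[0,0,-0.245],[0,0,0]]
  ]
}}

```text
time: 14.57
tool_pos: [0.5841, -0.289, 0.0961]
tool_rot: [0.0, 0.707, 0.707, 0.0]
contact_force: [0.4, -0.0, -1.9]
gripper_width: 0.62
grasp_force: 63.6
```

```bash
python3 s.py
```

```text
14.57 [ 0.5841 -0.289   0.0961] 0.6197 63.6 [ 0.4 -0.  -1.9] [-0.01 -0.06  0.  ]
```

{"name": "arm_command", "arguments": {
  "rows": [
    [45,[0,0,-0.02],[0,0,0]],
    [45,[0,0,-0.04],[0,0,0]],
    [45,[0,0,-0.06],[0,0,0]],
    [45,[0,0,-0.08],[0,0,0]],
    [45,[0,0,-0.1],[0,0,0]],
    [45,[0,0,-0.113],[0,0,0]],
    [45,[0,0,-0.114],[0,0,0]]
  ]
}}

```text
time: 15.15
tool_pos: [0.5837, -0.2893, 0.0618]
tool_rot: [-0.0, 0.707, 0.707, -0.0]
contact_force: [-2.3, -1.1, 3.7]
gripper_width: 0.622
grasp_force: 63.8
```

{"name": "arm_command", "arguments": {
  "rows": [
    [85,[0,0,0],[0,0,0]],
    [85,[0,0,0],[0,0,0]],
    [85,[0,0,0],[0,0,0]],
    [85,[0,0,0],[0,0,0]],
    [85,[0,0,0.1],[0,0,0]],
    [85,[0,0,0.22],[0,0,0]],
    [85,[0,0,0.35],[0,0,0]],
    [85,[-0.1,0.1,0.35],[0,0,0]],
    [85,[-0.2,0.2,0.35],[0,0,0]],
    [85,[-0.2,0.2,0.35],[0,0,0]],
    [85,[-0.2,0.2,0.35],[0,0,0]]
  ]
}}

```text
time: 16.07
tool_pos: [0.5219, -0.227, 0.1653]
tool_rot: [-0.001, 0.706, 0.708, -0.0]
contact_force: [0.3, -0.1, 0.1]
gripper_width: 0.997
grasp_force: 0.0
```

```bash
python3 look.py; python3 -c "
from m import *
save(dict(np.load('t.npz')),'pics/top2.png',2.6,(160,150,440,300))"
```

```text
16.07 [ 521.9 -227.   165.3] 0.9966592952381504
yellow top [array([ 577.3, -148.8,   80. ,  196. ]), array([ 585. , -200.5,   80. ,   43. ])]
yellow scene [array([ 582.1, -204.6,   86.9,  562. ])]
blue top [array([421.1, 196.3,  80. , 174. ]), array([ 405.2, -319.2,   80. ,  172. ])]
blue scene [array([ 410. , -311.6,   78.2,  120. ]), array([ 463.7, -160.2,   77.8,  143. ]), array([423.3, 202.8,  78.4, 203. ])]
```

View pics/top2.png

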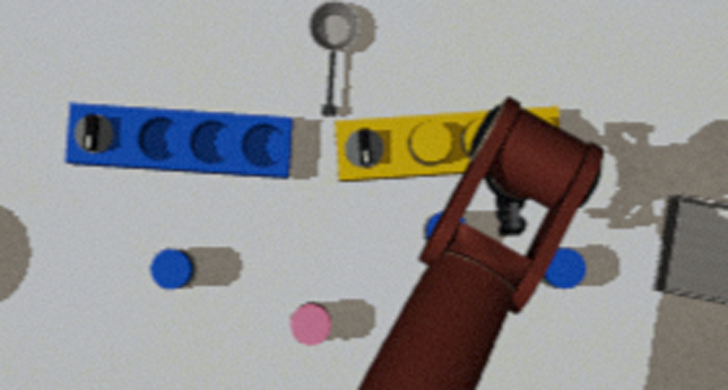

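Yellow caps now stand in the yellow rack (crop 435,142 visible, the others under the wrist). The blue jars are where they were. Next is the blue jar at (0.460, -0.166).

{"name": "arm_command", "arguments": {
  "rows": [
    [85,[-0.1,0.1,0],[0,0,0]],
    [85,[-0.208,0.213,0],[0,0,0]],
    [85,[-0.208,0.213,0],[0,0,0]],
    [85,[-0.208,0.213,0],[0,0,0]],
    [85,[-0.208,0.213,0],[0,0,0]],
    [85,[-0.208,0.213,-0.12],[0,0,0]],
    [85,[-0.208,0.213,-0.24],[0,0,0]],
    [85,[-0.208,0.213,-0.34],[0,0,0]],
    [85,[-0.208,0.213,-0.391],[0,0,0]],
    [85,[-0.208,0.213,-0.391],[0,0,0]],
    [85,[-0.208,0.213,-0.391],[0,0,0]]
  ]
}}

```text
time: 17.08
tool_pos: [0.4624, -0.1661, 0.0492]
tool_rot: [-0.0, 0.707, 0.707, -0.0]
contact_force: [-0.1, -0.7, -0.2]
gripper_width: 0.999
grasp_force: 0.0
```

{"name": "arm_command", "arguments": {
  "rows": [
    [45,[0,0,0],[0,0,0]],
    [45,[0,0,0],[0,0,0]],
    [45,[0,0,0],[0,0,0]],
    [45,[0,0,0],[0,0,0]],
    [45,[0,0,0],[0,0,0]],
    [45,[0,0,0],[0,0,0]]
  ]
}}

```text
time: 17.58
tool_pos: [0.4626, -0.1661, 0.0518]
tool_rot: [0.002, 0.707, 0.708, 0.0]
contact_force: [-2.8, 0.7, 6.1]
gripper_width: 0.617
grasp_force: 61.3
```

{"name": "arm_command", "arguments": {
  "rows": [
    [45,[0,0,0.13],[0,0,0]],
    [45,[0,0,0.26],[0,0,0]],
    [45,[0,0,0.4],[0,0,0]],
    [45,[0.058,0.112,0.4],[0,0,0]],
    [45,[0.116,0.224,0.4],[0,0,0]],
    [45,[0.174,0.336,0.4],[0,0,0]],
    [45,[0.232,0.448,0.4],[0,0,0]],
    [45,[0.29,0.56,0.4],[0,0,0]],
    [45,[0.348,0.672,0.4],[0,0,0]],
    [45,[0.409,0.79,0.4],[0,0,0]],
    [45,[0.409,0.79,0.4],[0,0,0]],
    [45,[0.409,0.79,0.4],[0,0,0]]
  ]
}}

```text
time: 18.58
tool_pos: [0.5846, 0.0739, 0.1695]
tool_rot: [0.0, 0.705, 0.709, 0.0]
contact_force: [-0.2, -0.8, -1.8]
gripper_width: 0.618
grasp_force: 64.7
```

{"name": "arm_command", "arguments": {
  "rows": [
    [45,[0,0,0],[0,0,0]],
    [45,[0,0,-0.1],[0,0,0]],
    [45,[0,0,-0.18],[0,0,0]],
    [45,[0,0,-0.2],[0,0,0]],
    [45,[0,0,-0.21],[0,0,0]],
    [45,[0,0,-0.22],[0,0,0]],
    [45,[0,0,-0.23],[0,0,0]],
    [45,[0,0,-0.24],[0,0,0]],
    [45,[0,0,-0.245],[0,0,0]],
    [45,[0,0,-0.245],[0,0,0]]
  ]
}}

```text
time: 19.42
tool_pos: [0.5844, 0.072, 0.0961]
tool_rot: [0.0, 0.707, 0.707, 0.0]
contact_force: [0.1, -0.4, -2.8]
gripper_width: 0.616
grasp_force: 64.8
```

```bash
python3 s.py
```

```text
19.42 [0.5844 0.072  0.0961] 0.6158 64.8 [ 0.1 -0.4 -2.8] [ 0.01 -0.01  0.02]
```

{"name": "arm_command", "arguments": {
  "rows": [
    [45,[0,0,-0.02],[0,0,0]],
    [45,[0,0,-0.04],[0,0,0]],
    [45,[0,0,-0.06],[0,0,0]],
    [45,[0,0,-0.08],[0,0,0]],
    [45,[0,0,-0.1],[0,0,0]],
    [45,[0,0,-0.113],[0,0,0]],
    [45,[0,0,-0.114],[0,0,0]]
  ]
}}

```text
time: 20.0
tool_pos: [0.5839, 0.0721, 0.062]
tool_rot: [-0.001, 0.707, 0.708, -0.001]
contact_force: [-4.5, 0.6, 5.0]
gripper_width: 0.616
grasp_force: 65.4
```

{"name": "arm_command", "arguments": {
  "rows": [
    [85,[0,0,0],[0,0,0]],
    [85,[0,0,0],[0,0,0]],
    [85,[0,0,0],[0,0,0]],
    [85,[0,0,0],[0,0,0]],
    [85,[0,0,0.1],[0,0,0]],
    [85,[0,0,0.22],[0,0,0]],
    [85,[0,0,0.35],[0,0,0]],
    [85,[-0.1,0.1,0.35],[0,0,0]],
    [85,[-0.2,0.1,0.35],[0,0,0]],
    [85,[-0.2,0.1,0.35],[0,0,0]],
    [85,[-0.2,0.1,0.35],[0,0,0]]
  ]
}}

```text
time: 20.92
tool_pos: [0.523, 0.1023, 0.1662]
tool_rot: [0.0, 0.706, 0.708, 0.0]
contact_force: [0.5, -0.2, 0.3]
gripper_width: 0.992
grasp_force: 0.0
```

```bash
python3 look.py
```

```text
20.92 [523.  102.3 166.2] 0.9919060927126987
yellow top [array([ 581.6, -288.5,   80. ,  207. ]), array([ 577.1, -148.8,   80. ,  197. ]), array([ 578.6, -218.7,   80. ,  200. ])]
yellow scene [array([ 582.2, -205.7,   87.1,  549. ])]
blue top [array([590.9,  53.9,  80. ,  30. ]), array([ 405.9, -317.3,   80. ,  190. ]), array([419.1, 214.8,  80. ,  29. ])]
blue scene [array([ 409.9, -311.8,   78.3,  120. ]), array([585.5,  80.5,  87.9, 245. ]), array([423.1, 202.8,  78.7, 203. ])]
```

{"name": "arm_command", "arguments": {
  "rows": [
    [85,[-0.085,0.08,0],[0,0,0]],
    [85,[-0.17,0.16,0],[0,0,0]],
    [85,[-0.255,0.24,0],[0,0,0]],
    [85,[-0.339,0.317,0],[0,0,0]],
    [85,[-0.339,0.317,0],[0,0,0]],
    [85,[-0.339,0.317,0],[0,0,0]],
    [85,[-0.339,0.317,-0.12],[0,0,0]],
    [85,[-0.339,0.317,-0.24],[0,0,0]],
    [85,[-0.339,0.317,-0.34],[0,0,0]],
    [85,[-0.339,0.317,-0.391],[0,0,0]],
    [85,[-0.339,0.317,-0.391],[0,0,0]],
    [85,[-0.339,0.317,-0.391],[0,0,0]]
  ]
}}

```text
time: 22.02
tool_pos: [0.4231, 0.1963, 0.0487]
tool_rot: [-0.0, 0.707, 0.707, -0.001]
contact_force: [1.1, 0.4, 0.6]
gripper_width: 0.994
grasp_force: 0.0
```

{"name": "arm_command", "arguments": {
  "rows": [
    [45,[0,0,0],[0,0,0]],
    [45,[0,0,0],[0,0,0]],
    [45,[0,0,0],[0,0,0]],
    [45,[0,0,0],[0,0,0]],
    [45,[0,0,0],[0,0,0]],
    [45,[0,0,0],[0,0,0]]
  ]
}}

```text
time: 22.52
tool_pos: [0.4238, 0.1975, 0.0516]
tool_rot: [0.001, 0.707, 0.708, 0.001]
contact_force: [-2.9, -0.7, 5.5]
gripper_width: 0.621
grasp_force: 61.3
```

{"name": "arm_command", "arguments": {
  "rows": [
    [45,[0,0,0.13],[0,0,0]],
    [45,[0,0,0.26],[0,0,0]],
    [45,[0,0,0.4],[0,0,0]],
    [45,[0.11,-0.037,0.4],[0,0,0]],
    [45,[0.22,-0.073,0.4],[0,0,0]],
    [45,[0.33,-0.11,0.4],[0,0,0]],
    [45,[0.44,-0.147,0.4],[0,0,0]],
    [45,[0.56,-0.184,0.4],[0,0,0]],
    [45,[0.56,-0.184,0.4],[0,0,0]],
    [45,[0.56,-0.184,0.4],[0,0,0]]
  ]
}}

```text
time: 23.35
tool_pos: [0.5917, 0.1411, 0.1692]
tool_rot: [-0.0, 0.707, 0.707, -0.0]
contact_force: [0.4, 0.2, -1.9]
gripper_width: 0.618
grasp_force: 63.9
```

```bash
python3 s.py
```

```text
23.35 [0.5917 0.1411 0.1692] 0.6176 63.9 [ 0.4  0.2 -1.9] [ 0.01  0.02 -0.01]
```

{"name": "arm_command", "arguments": {
  "rows": [
    [45,[0,0,0],[0,0,0]],
    [45,[0,0,-0.1],[0,0,0]],
    [45,[0,0,-0.18],[0,0,0]],
    [45,[0,0,-0.2],[0,0,0]],
    [45,[0,0,-0.21],[0,0,0]],
    [45,[0,0,-0.22],[0,0,0]],
    [45,[0,0,-0.23],[0,0,0]],
    [45,[0,0,-0.24],[0,0,0]],
    [45,[0,0,-0.245],[0,0,0]],
    [45,[0,0,-0.245],[0,0,0]]
  ]
}}

```text
time: 24.18
tool_pos: [0.5907, 0.1419, 0.0961]
tool_rot: [0.0, 0.707, 0.707, 0.0]
contact_force: [0.3, 0.5, -1.5]
gripper_width: 0.615
grasp_force: 63.9
```

```bash
python3 s.py
```

```text
24.18 [0.5907 0.1419 0.0961] 0.6146 63.9 [ 0.3  0.5 -1.5] [ 0.01 -0.1   0.02]
```

{"name": "arm_command", "arguments": {
  "rows": [
    [45,[0,0,-0.02],[0,0,0]],
    [45,[0,0,-0.04],[0,0,0]],
    [45,[0,0,-0.06],[0,0,0]],
    [45,[0,0,-0.08],[0,0,0]],
    [45,[0,0,-0.1],[0,0,0]],
    [45,[0,0,-0.113],[0,0,0]],
    [45,[0,0,-0.114],[0,0,0]]
  ]
}}

```text
time: 24.77
tool_pos: [0.5907, 0.1419, 0.0618]
tool_rot: [-0.0, 0.707, 0.707, -0.0]
contact_force: [-1.0, -0.6, 2.7]
gripper_width: 0.616
grasp_force: 63.9
```

{"name": "arm_command", "arguments": {
  "rows": [
    [85,[0,0,0],[0,0,0]],
    [85,[0,0,0],[0,0,0]],
    [85,[0,0,0],[0,0,0]],
    [85,[0,0,0],[0,0,0]],
    [85,[0,0,0.1],[0,0,0]],
    [85,[0,0,0.22],[0,0,0]],
    [85,[0,0,0.35],[0,0,0]],
    [85,[-0.1,-0.08,0.35],[0,0,0]],
    [85,[-0.2,-0.16,0.35],[0,0,0]],
    [85,[-0.2,-0.2,0.35],[0,0,0]],
    [85,[-0.2,-0.2,0.35],[0,0,0]]
  ]
}}

```text
time: 25.68
tool_pos: [0.5289, 0.0802, 0.166]
tool_rot: [0.0, 0.708, 0.707, -0.0]
contact_force: [0.7, -0.6, 0.2]
gripper_width: 0.999
grasp_force: 0.0
```

```bash
python3 look.py
```

```text
25.68 [528.9  80.2 166. ] 0.9992784357885403
yellow top [array([ 581.9, -289.1,   80. ,  200. ]), array([ 577.1, -148.8,   80. ,  199. ]), array([ 579.1, -218.7,   80. ,  197. ])]
yellow scene [array([ 582.5, -204. ,   87.4,  553. ])]
blue top [array([ 406.1, -317.2,   80. ,  191. ])]
blue scene [array([ 410.1, -309.8,   77.9,  124. ]), array([589. , 124.2,  87.8, 506. ])]
```

{"name": "arm_command", "arguments": {
  "rows": [
    [85,[-0.05,-0.125,0],[0,0,0]],
    [85,[-0.1,-0.25,0],[0,0,0]],
    [85,[-0.15,-0.375,0],[0,0,0]],
    [85,[-0.2,-0.5,0],[0,0,0]],
    [85,[-0.25,-0.625,0],[0,0,0]],
    [85,[-0.3,-0.75,0],[0,0,0]],
    [85,[-0.355,-0.875,0],[0,0,0]],
    [85,[-0.41,-1.0,0],[0,0,0]]
  ]
}}

```text
time: 26.45
tool_pos: [0.4078, -0.2197, 0.1672]
tool_rot: [0.001, 0.706, 0.708, 0.0]
contact_force: [0.0, -1.4, -0.1]
gripper_width: 0.997
grasp_force: 0.0
```

{"name": "arm_command", "arguments": {
  "rows": [
    [85,[0,-0.12,0],[0,0,0]],
    [85,[0,-0.24,0],[0,0,0]],
    [85,[0,-0.327,0],[0,0,0]],
    [85,[0,-0.327,0],[0,0,0]],
    [85,[0,-0.327,0],[0,0,0]],
    [85,[0,-0.327,-0.12],[0,0,0]],
    [85,[0,-0.327,-0.24],[0,0,0]],
    [85,[0,-0.327,-0.34],[0,0,0]],
    [85,[0,-0.327,-0.391],[0,0,0]],
    [85,[0,-0.327,-0.391],[0,0,0]],
    [85,[0,-0.327,-0.391],[0,0,0]]
  ]
}}

```text
time: 27.37
tool_pos: [0.4077, -0.3147, 0.0486]
tool_rot: [-0.001, 0.706, 0.708, 0.0]
contact_force: [0.3, -0.0, 0.2]
gripper_width: 0.994
grasp_force: 0.0
```

{"name": "arm_command", "arguments": {
  "rows": [
    [45,[0,0,0],[0,0,0]],
    [45,[0,0,0],[0,0,0]],
    [45,[0,0,0],[0,0,0]],
    [45,[0,0,0],[0,0,0]],
    [45,[0,0,0],[0,0,0]],
    [45,[0,0,0],[0,0,0]]
  ]
}}

```text
time: 27.87
tool_pos: [0.4085, -0.3174, 0.0518]
tool_rot: [0.002, 0.707, 0.707, -0.0]
contact_force: [-2.2, 1.3, 5.0]
gripper_width: 0.616
grasp_force: 61.7
```

```bash
python3 s.py
```

```text
27.87 [ 0.4085 -0.3174  0.0518] 0.6163 61.7 [-2.2  1.3  5. ] [0.2  0.27 0.01]
```

{"name": "arm_command", "arguments": {
  "rows": [
    [45,[0,0,0.13],[0,0,0]],
    [45,[0,0,0.26],[0,0,0]],
    [45,[0,0,0.4],[0,0,0]],
    [45,[0.04,0.12,0.4],[0,0,0]],
    [45,[0.08,0.25,0.4],[0,0,0]],
    [45,[0.12,0.38,0.4],[0,0,0]],
    [45,[0.17,0.51,0.4],[0,0,0]],
    [45,[0.22,0.64,0.4],[0,0,0]],
    [45,[0.26,0.77,0.4],[0,0,0]],
    [45,[0.3,0.9,0.4],[0,0,0]]
  ]
}}

```text
time: 28.7
tool_pos: [0.498, -0.0442, 0.1704]
tool_rot: [0.001, 0.707, 0.707, 0.001]
contact_force: [1.1, 0.3, -2.4]
gripper_width: 0.615
grasp_force: 63.7
```

{"name": "arm_command", "arguments": {
  "rows": [
    [45,[0.045,0.12,0],[0,0,0]],
    [45,[0.09,0.24,0],[0,0,0]],
    [45,[0.135,0.36,0],[0,0,0]],
    [45,[0.18,0.48,0],[0,0,0]],
    [45,[0.23,0.6,0],[0,0,0]],
    [45,[0.28,0.72,0],[0,0,0]],
    [45,[0.333,0.859,0],[0,0,0]],
    [45,[0.333,0.859,0],[0,0,0]],
    [45,[0.333,0.859,0],[0,0,0]],
    [45,[0.333,0.859,0],[0,0,0]]
  ]
}}

```text
time: 29.53
tool_pos: [0.5972, 0.2114, 0.1694]
tool_rot: [0.0, 0.707, 0.708, -0.0]
contact_force: [-0.4, 0.4, -1.1]
gripper_width: 0.613
grasp_force: 63.8
```

{"name": "arm_command", "arguments": {
  "rows": [
    [45,[0,0,0],[0,0,0]],
    [45,[0,0,-0.1],[0,0,0]],
    [45,[0,0,-0.18],[0,0,0]],
    [45,[0,0,-0.2],[0,0,0]],
    [45,[0,0,-0.21],[0,0,0]],
    [45,[0,0,-0.22],[0,0,0]],
    [45,[0,0,-0.23],[0,0,0]],
    [45,[0,0,-0.24],[0,0,0]],
    [45,[0,0,-0.245],[0,0,0]],
    [45,[0,0,-0.245],[0,0,0]]
  ]
}}

```text
time: 30.37
tool_pos: [0.5975, 0.2115, 0.0961]
tool_rot: [0.0, 0.707, 0.707, 0.0]
contact_force: [0.8, -0.2, -0.8]
gripper_width: 0.617
grasp_force: 63.8
```

```bash
python3 s.py
```

```text
30.37 [0.5975 0.2115 0.0961] 0.6166 63.8 [ 0.8 -0.2 -0.8] [ 0.01 -0.01 -0.01]
```

{"name": "arm_command", "arguments": {
  "rows": [
    [45,[0,0,-0.02],[0,0,0]],
    [45,[0,0,-0.04],[0,0,0]],
    [45,[0,0,-0.06],[0,0,0]],
    [45,[0,0,-0.08],[0,0,0]],
    [45,[0,0,-0.1],[0,0,0]],
    [45,[0,0,-0.113],[0,0,0]],
    [45,[0,0,-0.114],[0,0,0]]
  ]
}}

```text
time: 30.95
tool_pos: [0.5971, 0.2116, 0.0619]
tool_rot: [-0.001, 0.707, 0.707, -0.001]
contact_force: [-3.1, -0.4, 5.2]
gripper_width: 0.617
grasp_force: 64.4
```

{"name": "arm_command", "arguments": {
  "rows": [
    [85,[0,0,0],[0,0,0]],
    [85,[0,0,0],[0,0,0]],
    [85,[0,0,0],[0,0,0]],
    [85,[0,0,0],[0,0,0]],
    [85,[0,0,0.1],[0,0,0]],
    [85,[0,0,0.22],[0,0,0]],
    [85,[0,0,0.35],[0,0,0]],
    [85,[-0.13,0,0.35],[0,0,0]],
    [85,[-0.26,0,0.35],[0,0,0]],
    [85,[-0.4,0,0.35],[0,0,0]],
    [85,[-0.5,0,0.35],[0,0,0]],
    [85,[-0.5,0,0.35],[0,0,0]]
  ]
}}

```text
time: 31.95
tool_pos: [0.4422, 0.2114, 0.1649]
tool_rot: [-0.001, 0.706, 0.708, -0.001]
contact_force: [-0.4, -0.7, -0.5]
gripper_width: 0.998
grasp_force: 0.0
```

```bash
python3 look.py; python3 -c "
from m import *
np.set_printoptions(precision=1,suppress=True)
t=dict(np.load('t.npz'));save(t,'pics/top3.png',4,(180,180,380,225))
P=pts(t)
for c in ('blue','yellow'): print(c,np.percentile(P[masks(t,c)&(P[...,2]>.07)&(P[...,0]>.5)&(P[...,0]<.7)][:,2],[5,50,95])*1000)
# knob bar: dark pixels above .07 in racks
hsv=cv2.cvtColor(t['color'],cv2.COLOR_RGB2HSV)
for n,k in(('y',(575.4,-62.2)),('b',(606.6,299.1))):
    m=(np.hypot(P[...,0]*1000-k[0],P[...,1]*1000-k[1])<38)&(P[...,2]>.07)
    q=(P[m]*1000); v,u=np.nonzero(m); w=np.array([ray(t,a,b,.087)[:2]*1000 for a,b in zip(u,v)],np.float32)
    r=cv2.minAreaRect(w);print(n,len(q),np.median(q[:,2]),w.mean(0),r)
"
```

```text
31.95 [442.2 211.4 164.9] 0.9978034290986917
yellow top [array([ 581.5, -288.6,   80. ,  204. ]), array([ 577. , -148.8,   80. ,  199. ]), array([ 578.7, -218.5,   80. ,  203. ])]
yellow scene [array([ 582.8, -204.7,   87.2,  560. ])]
blue top [array([596.4, 211.5,  80. , 200. ]), array([588.9, 142.4,  80. , 200. ]), array([582.7,  72.5,  80. , 199. ])]
blue scene [array([592.6, 154.5,  87.9, 795. ])]
blue [83.4 90.5 96.9]
yellow [82.2 90.5 99.5]
y 56 87.8371257813356 [574.7 -61.1] ((574.9766845703125, -59.72412109375), (13.616296768188477, 44.421630859375), 88.11907196044922)
b 67 85.8368253618377 [604.9 297.8] ((603.51025390625, 296.213623046875), (17.117721557617188, 44.74434280395508), 88.94930267333984)
```

View pics/top3.png

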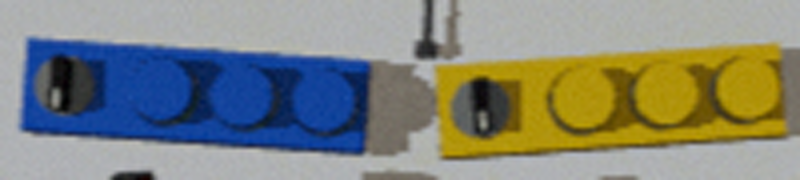

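All six caps are in their racks at z ≈ 90.5 mm, within about 1 mm of the well axes. Both bars still lie across the racks (crop px 62,84 and 481,106), so the knobs are open. Blue knob first.

{"name": "arm_command", "arguments": {
  "rows": [
    [45,[0.1,0.06,0],[0,0,0.078]],
    [45,[0.2,0.12,0],[0,0,0.156]],
    [45,[0.3,0.18,0],[0,0,0.234]],
    [45,[0.4,0.24,0],[0,0,0.312]],
    [45,[0.528,0.292,0],[0,0,0.39]],
    [45,[0.528,0.292,0],[0,0,0.468]],
    [45,[0.528,0.292,0],[0,0,0.546]],
    [45,[0.528,0.292,0],[0,0,0.624]],
    [45,[0.528,0.292,0],[0,0,0.702]],
    [45,[0.528,0.292,0],[0,0,0.78]],
    [45,[0.528,0.292,0],[0,0,0.858]],
    [45,[0.528,0.292,0],[0,0,0.938]]
  ]
}}

```text
time: 33.05
tool_pos: [0.6074, 0.299, 0.1662]
tool_rot: [0.0, 0.046, 0.999, 0.0]
contact_force: [-0.4, 0.6, 0.5]
gripper_width: 0.527
grasp_force: 0.0
```

{"name": "arm_command", "arguments": {
  "rows": [
    [45,[0,0,0],[0,0,0]],
    [45,[0,0,0],[0,0,0]],
    [45,[0,0,-0.1],[0,0,0]],
    [45,[0,0,-0.15],[0,0,0]],
    [45,[0,0,-0.15],[0,0,0]]
  ]
}}

```text
time: 33.47
tool_pos: [0.603, 0.2978, 0.1158]
tool_rot: [-0.004, 0.05, 0.999, -0.002]
contact_force: [-2.2, -0.1, -1.5]
gripper_width: 0.529
grasp_force: 0.0
```

```bash
python3 s.py; python3 -c "
from h import *
print(monitor.state()['tool_rot'],monitor.state()['joint_pos'])
f=grab('scene');save(f,'pics/sc3.png',4,(250,210,370,320))"
```

```text
33.47 [0.603  0.2978 0.1158] 0.529 0.0 [-2.2 -0.1 -1.5] [ 0.07  0.07 -0.  ]
[-0.00427606  0.04951964  0.99876233 -0.00182309] [ 3.48261664e-01  2.57998584e-01  1.58303237e+00 -5.01437798e-05
  1.30985856e+00 -1.12344064e+00]
```

View pics/sc3.png

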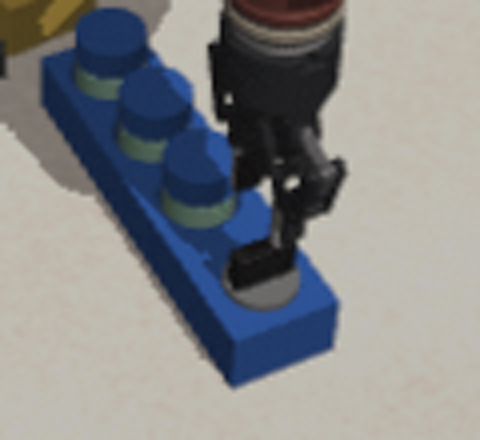

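{"name": "arm_command", "arguments": {
  "rows": [
    [45,[0,0,-0.06],[0,0,0]],
    [45,[0,0,-0.12],[0,0,0]],
    [45,[0,0,-0.17],[0,0,0]],
    [45,[0,0,-0.19],[0,0,0]],
    [45,[0,0,-0.19],[0,0,0]],
    [45,[0,0,-0.19],[0,0,0]],
    [5,[0,0,-0.19],[0,0,0]],
    [5,[0,0,-0.19],[0,0,0]],
    [5,[0,0,-0.19],[0,0,0]],
    [5,[0,0,-0.19],[0,0,0]],
    [5,[0,0,-0.19],[0,0,0]],
    [5,[0,0,-0.19],[0,0,0]]
  ]
}}

```text
time: 34.52
tool_pos: [0.6066, 0.2988, 0.0662]
tool_rot: [0.001, 0.048, 0.999, -0.0]
contact_force: [-2.4, -4.6, 6.3]
gripper_width: 0.151
grasp_force: 60.3
```

```bash
python3 s.py
```

```text
34.52 [0.6066 0.2988 0.0662] 0.1506 60.3 [-2.4 -4.6  6.3] [-0.5   0.28  0.04]
```

{"name": "arm_command", "arguments": {
  "rows": [
    [5,[0,0,0],[0,0,-0.07]],
    [5,[0,0,0],[0,0,-0.14]],
    [5,[0,0,0],[0,0,-0.21]],
    [5,[0,0,0],[0,0,-0.28]],
    [5,[0,0,0],[0,0,-0.35]],
    [5,[0,0,0],[0,0,-0.42]],
    [5,[0,0,0],[0,0,-0.49]],
    [5,[0,0,0],[0,0,-0.56]],
    [5,[0,0,0],[0,0,-0.63]],
    [5,[0,0,0],[0,0,-0.7]],
    [5,[0,0,0],[0,0,-0.76]],
    [5,[0,0,0],[0,0,-0.78]]
  ]
}}

```text
time: 35.52
tool_pos: [0.6044, 0.2961, 0.0662]
tool_rot: [0.0, 0.615, 0.789, -0.004]
contact_force: [-10.9, -11.5, 12.7]
gripper_width: 0.145
grasp_force: 62.2
```

{"name": "arm_command", "arguments": {
  "rows": [
    [5,[0,0,0],[0,0,0]],
    [5,[0,0,0],[0,0,0]],
    [40,[0,0,0],[0,0,0]],
    [40,[0,0,0],[0,0,0]],
    [40,[0,0,0],[0,0,0]],
    [40,[0,0,0],[0,0,0]]
  ]
}}

```text
time: 36.02
tool_pos: [0.6057, 0.2994, 0.0644]
tool_rot: [-0.0, 0.614, 0.789, 0.0]
contact_force: [-0.1, 0.4, 0.1]
gripper_width: 0.468
grasp_force: 0.0
```

```bash
python3 s.py
```

```text
36.02 [0.6057 0.2994 0.0644] 0.4684 0.0 [-0.1  0.4  0.1] [ 0.01  0.03 -0.  ]
```

{"name": "arm_command", "arguments": {
  "rows": [
    [45,[0,0,0.08],[0,0,0]],
    [45,[0,0,0.2],[0,0,0]],
    [45,[0,0,0.34],[0,0,0]],
    [45,[-0.013,-0.12,0.34],[0,0,0.07]],
    [45,[-0.026,-0.25,0.34],[0,0,0.14]],
    [45,[-0.039,-0.38,0.34],[0,0,0.21]],
    [45,[-0.052,-0.51,0.34],[0,0,0.28]],
    [45,[-0.065,-0.64,0.34],[0,0,0.35]],
    [45,[-0.078,-0.77,0.34],[0,0,0.42]],
    [45,[-0.091,-0.9,0.34],[0,0,0.49]],
    [45,[-0.103,-1.0,0.34],[0,0,0.56]],
    [45,[-0.103,-1.0,0.34],[0,0,0.63]]
  ]
}}

```text
time: 37.02
tool_pos: [0.5745, -0.0055, 0.1666]
tool_rot: [0.0, 0.165, 0.986, -0.001]
contact_force: [0.5, 0.5, 0.4]
gripper_width: 0.523
grasp_force: 0.0
```

{"name": "arm_command", "arguments": {
  "rows": [
    [45,[0,-0.1,0],[0,0,0.07]],
    [45,[0,-0.201,0],[0,0,0.14]],
    [45,[0,-0.201,0],[0,0,0.21]],
    [45,[0,-0.201,0],[0,0,0.239]],
    [45,[0,-0.201,0],[0,0,0.239]],
    [45,[0,-0.201,0],[0,0,0.239]],
    [45,[0,-0.201,-0.1],[0,0,0.239]],
    [45,[0,-0.201,-0.15],[0,0,0.239]],
    [45,[0,-0.201,-0.15],[0,0,0.239]],
    [45,[0,-0.201,-0.15],[0,0,0.239]]
  ]
}}

```text
time: 37.85
tool_pos: [0.5741, -0.0606, 0.1205]
tool_rot: [-0.001, -0.021, 1.0, 0.0]
contact_force: [-0.2, -1.0, -0.2]
gripper_width: 0.526
grasp_force: 0.0
```

```bash
python3 s.py; python3 -c "
from m import *
s=monitor.state();q=s['tool_rot'];print(2*np.degrees(np.arctan2(q[2],q[1]))-90)
np.set_printoptions(precision=1,suppress=True)
f=grab('top');np.savez('t.npz',**f);P=pts(f)
m=(np.hypot(P[...,0]*1000-605,P[...,1]*1000-298)<38)&(P[...,2]>.075)
v,u=np.nonzero(m);w=np.array([ray(f,a,b,.087)[:2]*1000 for a,b in zip(u,v)],np.float32);print(w.mean(0),cv2.minAreaRect(w),cv2.fitLine(w,2,0,.01,.01).ravel())
f=grab('scene');save(f,'pics/sc4.png',3.2,(200,140,370,320))"
```

```text
37.85 [ 0.5741 -0.0606  0.1205] 0.5264 0.0 [-0.2 -1.  -0.2] [-0.02 -0.01 -0.02]
92.44789069755416
[604.9 298.7] ((605.0628051757812, 298.4007873535156), (15.247246742248535, 46.47705841064453), 16.71868896484375) [  0.2  -1.  604.9 298.7]
```

View pics/sc4.png

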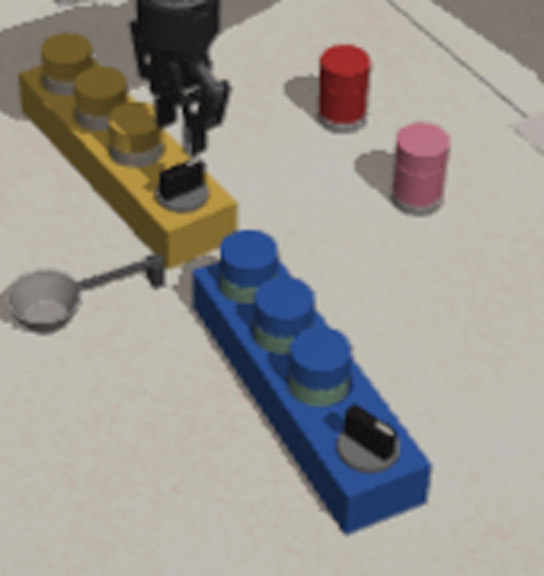

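The blue bar (crop 370,432) has turned by about 68°, so it is locked. Yellow knob next.

{"name": "arm_command", "arguments": {
  "rows": [
    [45,[0,0,-0.06],[0,0,0]],
    [45,[0,0,-0.12],[0,0,0]],
    [45,[0,0,-0.17],[0,0,0]],
    [45,[0,0,-0.19],[0,0,0]],
    [45,[0,0,-0.19],[0,0,0]],
    [45,[0,0,-0.19],[0,0,0]],
    [5,[0,0,-0.19],[0,0,0]],
    [5,[0,0,-0.19],[0,0,0]],
    [5,[0,0,-0.19],[0,0,0]],
    [5,[0,0,-0.19],[0,0,0]],
    [5,[0,0,-0.19],[0,0,0]],
    [5,[0,0,-0.19],[0,0,0]]
  ]
}}

```text
time: 38.95
tool_pos: [0.5759, -0.062, 0.0663]
tool_rot: [0.001, -0.021, 1.0, -0.001]
contact_force: [-1.3, -2.7, 5.3]
gripper_width: 0.149
grasp_force: 61.2
```

```bash
python3 s.py
```

```text
38.95 [ 0.5759 -0.062   0.0663] 0.1492 61.2 [-1.3 -2.7  5.3] [-0.3   0.23 -0.14]
```

{"name": "arm_command", "arguments": {
  "rows": [
    [5,[0,0,0],[0,0,-0.07]],
    [5,[0,0,0],[0,0,-0.14]],
    [5,[0,0,0],[0,0,-0.21]],
    [5,[0,0,0],[0,0,-0.28]],
    [5,[0,0,0],[0,0,-0.35]],
    [5,[0,0,0],[0,0,-0.42]],
    [5,[0,0,0],[0,0,-0.49]],
    [5,[0,0,0],[0,0,-0.56]],
    [5,[0,0,0],[0,0,-0.63]],
    [5,[0,0,0],[0,0,-0.7]],
    [5,[0,0,0],[0,0,-0.76]],
    [5,[0,0,0],[0,0,-0.78]]
  ]
}}

```text
time: 39.95
tool_pos: [0.5742, -0.0647, 0.0662]
tool_rot: [0.001, 0.558, 0.83, -0.004]
contact_force: [-7.6, -11.2, 9.9]
gripper_width: 0.147
grasp_force: 62.0
```

{"name": "arm_command", "arguments": {
  "rows": [
    [5,[0,0,0],[0,0,0]],
    [5,[0,0,0],[0,0,0]],
    [40,[0,0,0],[0,0,0]],
    [40,[0,0,0],[0,0,0]],
    [40,[0,0,0],[0,0,0]],
    [40,[0,0,0],[0,0,0]]
  ]
}}

```text
time: 40.45
tool_pos: [0.5747, -0.0608, 0.0642]
tool_rot: [-0.0, 0.557, 0.83, 0.0]
contact_force: [0.2, -0.7, 0.4]
gripper_width: 0.468
grasp_force: 0.0
```

{"name": "arm_command", "arguments": {
  "rows": [
    [40,[0,0,0.08],[0,0,0]],
    [40,[0,0,0.2],[0,0,0]],
    [40,[0,0,0.34],[0,0,0]],
    [40,[-0.13,0,0.4],[0,0,0]],
    [40,[-0.26,0,0.4],[0,0,0]],
    [40,[-0.4,0,0.4],[0,0,0]],
    [40,[-0.5,0,0.4],[0,0,0]],
    [40,[-0.5,0,0.4],[0,0,0]],
    [40,[-0.5,0,0.4],[0,0,0]]
  ]
}}

```text
time: 41.2
tool_pos: [0.4239, -0.0608, 0.1843]
tool_rot: [0.001, 0.557, 0.83, 0.0]
contact_force: [0.9, 0.1, 0.7]
gripper_width: 0.47
grasp_force: 0.0
```

```bash
python3 s.py; python3 look.py; python3 -c "
from m import *
np.set_printoptions(precision=2,suppress=True)
f=dict(np.load('t.npz'));P=pts(f);save(f,'pics/top5.png',2,(80,130,460,320))
for k in((605,298),(574.5,-61.5)):
    m=(np.hypot(P[...,0]*1000-k[0],P[...,1]*1000-k[1])<38)&(P[...,2]>.075)
    v,u=np.nonzero(m);w=np.array([ray(f,a,b,.087)[:2]*1000 for a,b in zip(u,v)],np.float32);print(w.mean(0),cv2.minAreaRect(w),cv2.fitLine(w,2,0,.01,.01).ravel())
for c in ('blue','yellow'):
    q=P[masks(f,c)&(P[...,2]>.07)&(P[...,0]>.5)&(P[...,0]<.7)];print(c,np.percentile(q[:,2],[5,50,95])*1000)
"
```

```text
41.2 [ 0.4239 -0.0608  0.1843] 0.4696 0.0 [0.9 0.1 0.7] [-0.04 -0.02  0.03]
41.2 [423.9 -60.8 184.3] 0.46956221074461735
yellow top [array([ 581.5, -288.3,   80. ,  206. ]), array([ 576.7, -148.8,   80. ,  201. ]), array([ 578.3, -218.2,   80. ,  207. ])]
yellow scene [array([ 582.4, -202.9,   87.1,  560. ])]
blue top [array([596.1, 211.2,  80. , 202. ]), array([589. , 142.4,  80. , 200. ]), array([582.8,  72.4,  80. , 199. ])]
blue scene [array([592.5, 153.5,  87.8, 798. ])]
[604.69 298.61] ((605.0628051757812, 298.4007873535156), (15.247246742248535, 46.47705841064453), 16.71868896484375) [  0.25  -0.97 604.69 298.61]
[573.5  -60.86] ((573.360107421875, -61.297508239746094), (14.895002365112305, 45.96256637573242), 22.22325897216797) [  0.4   -0.92 573.5  -60.86]
blue [82.73 90.45 96.54]
yellow [80.88 90.32 97.88]
```

View pics/top5.png

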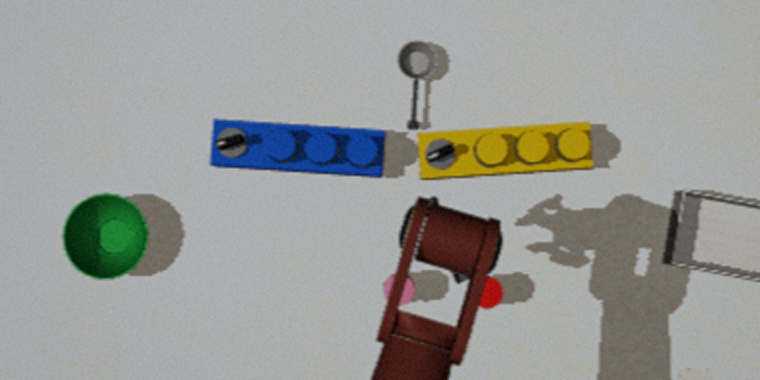

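All six jars are home, both bars are turned by about 68–70° (crop px 231,143 and 440,153), and the bowl, tin and strainer are unmoved. The arm is clear, so I'm handing in.

```bash
python3 -c "
from h import *
print(manip.job_done())"
```

```text
the job is handed in; nothing more can be done
None
```

I handed the job in at about 41 s: all six jars sit home in the rack of their cap colour, both knobs are turned to their end stops (about 68–70° by camera), and the bowl, mess tin and strainer were left alone; the hand-in call returned no verdict.

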